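# Raise the counterweighted guard of the test fixture and slide the transformer home

## Robot

A 6-joint arm with a two-finger parallel gripper is mounted at the origin on a cart in front of the work surface, level with it; the furniture and walls round the work are solid. World frame = base frame: x ahead of the robot, y to its left, z up, the work surface at z = 0. Lengths are in m, angles in rad, forces in N, time in s.
With the tool pointing down it reaches from about 0.35 to 0.975 m from the base axis. Payload 4.9 kg.
Tool frame: the origin (TCP) lies midway between the tips of the shut fingers; the grasp point (between the pads) lies grip_point_offset behind it (grip_point_offset is the distance from the TCP to the grasp point, in m); z points along the fingers, y is the direction in which the jaws open and shut (so a half turn about z gives the same grasp; the last joint's range is limited). The gripper opens to 85 mm and grips with 20 to 120 N. Pads are 22 mm wide; open, the fingers measure 114 mm over their backs; the gripper's body (76 mm by 85 mm) begins 54 mm behind the grasp point. The pads swing forward as they close: fully open they stand 13 mm farther back than shut.
Start: joints at [-1.385, 0.053, 1.613, -0, 1.476, -0.119], TCP at [0.188, -0.596, 0.231] pointing down, gripper open.
Joint ranges: [-3.01, 3.01], [-1.01, 2.22], [0.06, 2.58], [-1.02, 4.17], [0.09, 2.62], [-3.14, 3.14]. Speed limits (rad/s): [2.57, 2.57, 3.14, 3.14, 3.14, 3.14].

## Interface

Orientations are given as a unit quaternion [w, x, y, z].
In Python, from bench import state, read_camera, camera_model, finish_job, recognise, trace, tip_of, grip_point_offset gives the robot as it stands.
- The arm moves only by the tool apply_moves, never from a script. Its argument "deltas" is a list of rows, each a list of 5 numbers: the closure, from 0 (fully open) to 1 (shut), then the shift along the tool's x, y, z in m, then the turn about the tool's z in degrees. In form: [[grip, dx, dy, dz, turn], ...]. A call has 1 to 8 rows; each row shifts and turns the commanded pose from where the row before left it, along the tool's axes as they then stand; what a row does not reach is not made up. A row lasts 1/8 s, in which the tool goes at most 62.5 mm and 10.7 degrees, less where a joint would pass 70% of its speed; a pose out of reach is approached as far as the arm can. A call with a gripper value outside its range is refused whole. The fingers move at their own pace and stop on an object; "newtons" is the grip in N (left out, the last holds). Time passes only in rows, so rows that do not move let the fingers close. It gives the time, the measured TCP pose, the force and the opening at its end, in the units of the state.
- state(): the state, without advancing time (a new reading comes with each control period).
- read_camera(name): name is "scene" or "top"; returns the picture (480x640x3 uint8, red, green, blue); there is no depth.
- camera_model(name): a dict with "vfov" (degrees; the focal length in pixels is half the picture's height over the tangent of half this angle, whatever the lens; pixels are square), "cx", "cy" (the principal point, pixels), "origin" and "orientation" of the camera in the world. Camera axes: x right, y up, looking along -z (the intrinsics and any distortion apply to the point x, -y, -z); pixel columns grow to the right and rows downward; lengths in m; the calibration is good to about 2 mm. A picture is of the moment at which its call begins. camera_model takes no time and is no camera call.
- finish_job(): hands the job in, once; it reports no verdict.
Trained networks look in the newest picture that a camera, given by its name, has taken for a name from the list of things; names that differ only in an ending like _2 or _b are one class to them, and where a whole thing is asked for, a point or a joint stands for the part that bears it (a point fixed in the world has none). Each returns a list of dicts, best first, with "conf" (0 to 1); they miss things now and then, are a little off and sometimes report something else, mostly with a low value. They report only what shows in the picture. A call takes as long as a camera call.
- recognise(query, camera): "xy" ([column, row] in pixels, amid what is visible of it).
- trace(query, camera): "mask" (480x640 bool, what is visible of it) and "xy" ([column, row] in pixels, amid what is visible of it).
- tip_of(query, camera): "xy" ([column, row] in pixels: a listed point, or the origin of a listed thing).
The state is a dict: "t": time; "joint_pos": joint angles; "joint_vel": joint speeds; "joint_torque": joint torques, N m; "tool_pos": TCP position; "orientation": TCP orientation; "force": force on the tool from outside, world axes, zero at the start; "moment": the same for the moment, N m; "finger_gap": finger opening in m.
Only numpy, scipy, OpenCV 4.12 (cv2) and the standard library are available. Lean on these libraries where they do the work, as an engineer would, in place of code of your own. Each camera call takes 0.05 s, during which the arm holds its last target.

## Task

Get the transformer ready for its high-voltage test. With the fingertips, push the fixture's clear counterweighted guard up by its handle, past its balance point, until it tips back and stays fully raised by itself; then push the transformer that stands on the fixture's deck along between the white guide rails until it is fully home against the white contact block. Push gently, do not grip, lift or tip anything, leave the things beside the fixture alone, and leave the guard up so that the leads can be connected.

Things in the scene. Friction and masses are not known exactly. Their poses are not given: they have to be found in the camera images.
- test_fixture: The fixture, fixed on the worktop: black deck 280 x 164 mm, 12 mm thick. Frame for all positions below (mm): origin on the worktop, x from the loading end near the robot towards the hinge, y left, z up. Deck x = -155 to 125, top at z = 12. Two aluminium hinge posts, 8 mm thick, up to z = 100, at x = 100, y = +-74; between and behind them swings the steel counterweight (up to z = 146).
- track_end (a point): Centre of the stop face of the white contact block that closes the guide track, at x = 40, y = 0, z = 26 of the fixture frame. Block 52 mm wide, z = 24 to 50, open below for the pins. The track's white rails are 8 mm high (top z = 20), 30 mm apart inside, centred on y = 0, from x = -30 to 42; from x = -76 to -30 they flare to 60 mm apart. This point's axes are those of the fixture.
- guard (a joint): Angle of the guard, rad: 0 closed (down), grows as the handle goes up, 1.75 fully raised on its buffer (100 degrees). Closed it rests by its own weight; raising it at the handle takes about 2 N (a little more when moved fast, it is damped), falling to zero at the balance point near 0.95. Below that it sinks shut, above it tips back by itself and stays up; let go, it takes 1 to 2 s.
- guard_handle (a point): Middle of the guard's handle, a black round bar 12 mm thick, 84 mm long across the fixture, 32 mm in front of the guard's front panel, its ends bent back to it. Closed: x = -77, y = 0, z = 98 (fixture frame), free below down to z = 41. The guard is a clear box with aluminium edges, front x = -45, top z = 95, sides y = +-56; its front comes down to z = 24 and bars the track while down.
- guard_hinge (a point): Middle of the guard's hinge axis, which is parallel to the fixture's y; at x = 100, y = 0, z = 85 in the fixture frame. The closed handle lies 177 mm in front of it and 13 mm higher.
- transformer_center (a point): Centre, 14 mm above its foot, of the yellow-taped transformer on the deck before the guard (0.12 kg): body 24 wide, 52 long, 28 high; with windings and the pins at the foot of both ends 29 x 65. Its y axis is its length, about along the track; z up. Starts at x = -115 to -95 in the fixture frame, up to 6 mm off centre and 0.15 rad askew. Fully home its centre is at x = 14, y = 0.
- small_transformer_center (a point): Bystander: a smaller yellow-taped transformer 31 x 43 x 29 mm on the worktop to the right of the fixture, about 150 mm from its centre line; this point is 14 mm above its foot.
- coil_former_center (a point): Bystander: a pale empty coil former 22 x 27 x 32 mm, on the worktop to the right of the loading end, about 140 mm from the centre line; this point is 14 mm above its foot.
- solder_reel_center (a point): Bystander: a reel of solder wire, 54 mm across and 36 mm high, standing on the worktop to the left of the fixture, about 150 mm from the centre line; this point is 18 mm above its foot.

How it is judged:
On the way, in this order (a step that is already met when the one before it is completed fails the run):
1. the guard is fully raised and stays up by itself, with no finger on it (value of joint guard above 1.65 rad and contact force between each of the arm, the fingers and guard below 0.1 N), for 0.2 s.
2. the transformer is home against the contact block, between the rails (x of transformer_center in the frame of test_fixture above 0.011 m and y of transformer_center in the frame of test_fixture between -0.005 and 0.005 m and value of joint guard above 1.65 rad), for 0.1 s.
At the end, for the whole second after the job is handed in: The guard stands fully raised (joint above 1.65 rad) and still, and the transformer stands upright and flat on the deck between the guide rails (centre within 5 mm of the centre line), its end within 3 mm of the contact block (all of step 2 and velocity of joint guard below 0.05 rad/s and x of transformer_center in the frame of test_fixture below 0.018 m and z of transformer_center in the frame of test_fixture below 0.029 m and angle between transformer_center's own z axis and vertical below 0.1 rad); the robot touches nothing.
It fails at once if the transformer is lifted off the deck (more than 8 mm) or tipped (more than 0.35 rad) (z of transformer_center in the frame of test_fixture above 0.034 m or angle between transformer_center's own z axis and vertical above 0.35 rad).
It fails at once if the transformer is pinched or pushed hard (more than 40 N from the fingers) (contact force between the fingers and transformer above 40 N).
It fails at once if the guard is pinched or pushed hard (more than 40 N from the fingers) (contact force between the fingers and guard above 40 N).
It fails at once if the guard is flung (faster than 4 rad/s) (velocity of joint guard above 4 rad/s).
It fails at once if the small transformer, the coil former or the solder reel is moved more than 15 mm (distance of any of small_transformer_center, coil_former_center, solder_reel_center from where it was at the start of the episode above 0.015 m).
It also fails if it takes over 48 s, if anything falls off the work surface, if the arm or the gripper's body presses on something with over 40 N, if the wrist force passes 120 N, or if a joint passes its speed limit or range.

## Working session

There is one attempt and no reset: what is moved stays moved. The work goes in short steps, Python scripts to look and compute and a tool call to move; the robot and the scene stay as the last step left them, time stands still between calls to the robot, and variables do not carry over. Pictures are saved under pics/ and viewed, and the job is handed in when it is done.

Besides the shell and the picture viewer there is one more tool, called after ">>>" as name([rows], argument=value, ...), one row to a line, values as JSON. apply_moves: Moves the arm, as the interface text tells. Its arguments: {"type":"object","properties":{"deltas":{"type":"array","items":{"type":"array","items":{"type":"number"}}},"newtons":{"type":"number"}},"required":["deltas"]}

```bash
ls; mkdir -p pics; python3 - <<'E'
from bench import *
import cv2
print(state()); print(grip_point_offset)
for c in("scene","top"):
    im=read_camera(c); cv2.imwrite(f"pics/a_{c}.png",im[:,:,::-1]); print(c,camera_model(c))
    for q in("guard_handle","guard_hinge","track_end","transformer_center","test_fixture"):
        r=tip_of(q,c); print(q,[(x['conf'],x['xy']) for x in r[:2]])
E
```

```text
pics
{'t': 0.0, 'joint_pos': array([-1.38500852e+00,  5.33874520e-02,  1.61430367e+00, -1.84861080e-05,
        1.47595995e+00, -1.18984505e-01]), 'joint_vel': array([-0.00080035, -0.00013998,  0.00061136,  0.00183827, -0.00106821,
        0.00067425]), 'joint_torque': array([-1.22295569e-03, -3.93682945e+01, -3.70176494e+01, -1.40619413e-04,
        7.20718337e-03,  1.50443464e-05]), 'tool_pos': array([ 0.18743741, -0.59558493,  0.23003826]), 'orientation': array([-1.02832863e-03,  9.88411023e-01,  1.51797860e-01, -4.35664009e-05]), 'force': array([-0.06897335, -0.49347136, -0.35703343]), 'moment': array([-0.02748562, -0.00956882, -0.01977839]), 'finger_gap': 0.08526547652460058}
0.0187
scene {'vfov': 45.84231316636046, 'cx': 317.5826195162638, 'cy': 237.73009451340272, 'origin': array([0.25897124, 0.75712567, 0.68223755]), 'orientation': array([-0.24844646, -0.11215198,  0.36158005,  0.89160314])}
guard_handle [(0.8, [366.2, 240.5])]
guard_hinge []
track_end []
transformer_center []
test_fixture [(0.68, [314.2, 269.7])]
top {'vfov': 44.179990381283154, 'cx': 310.5877707476212, 'cy': 238.11268228711947, 'origin': array([0.4992054 , 0.26742341, 1.03450533]), 'orientation': array([-0.69928595, -0.02885737,  0.04354788,  0.71293057])}
guard_handle [(0.93, [314.7, 291.2])]
guard_hinge []
track_end []
transformer_center [(0.87, [319.0, 307.4])]
test_fixture [(0.72, [297.8, 247.8])]
```

View pics/a_scene.png

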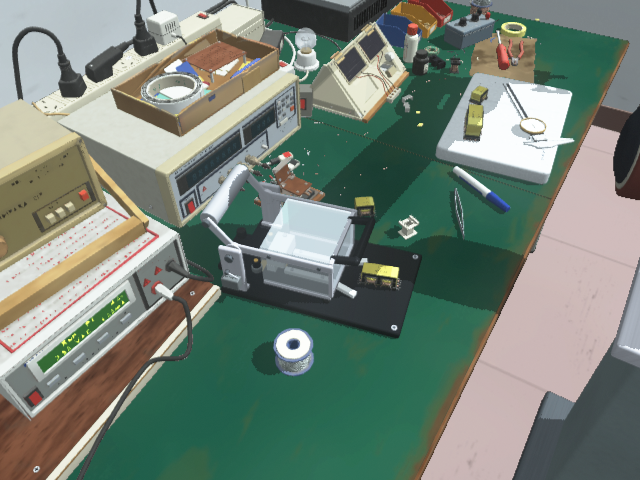

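View pics/a_top.png

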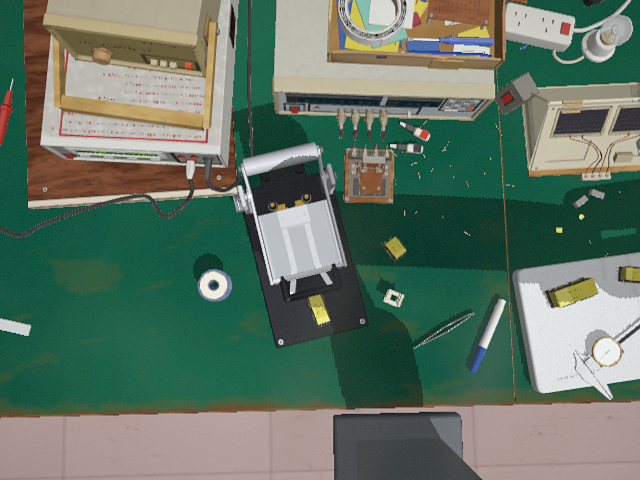

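```bash
python3 - <<'E'
import cv2
a=cv2.imread("pics/a_top.png")[135:355,225:385]; cv2.imwrite("pics/b_top.png",cv2.resize(a,None,fx=2.7,fy=2.7,interpolation=cv2.INTER_CUBIC))
a=cv2.imread("pics/a_scene.png")[160:345,195:435]; cv2.imwrite("pics/b_scene.png",cv2.resize(a,None,fx=3.2,fy=3.2,interpolation=cv2.INTER_CUBIC))
E
```

```text
(no output)
```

View pics/b_top.png

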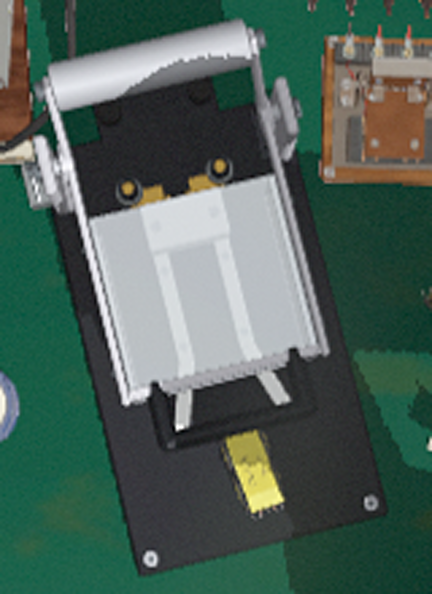

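View pics/b_scene.png

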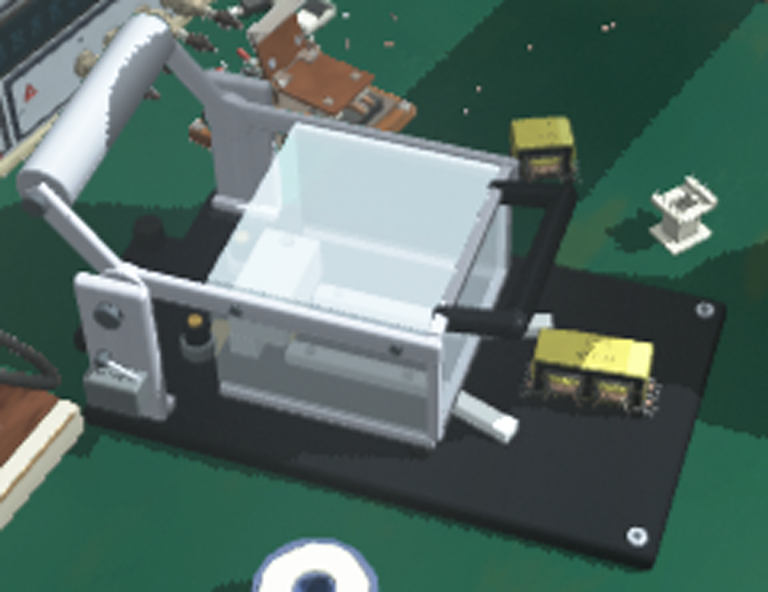

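```bash
cat > h.py <<'E'
import numpy as np
from bench import *
from scipy.spatial.transform import Rotation as R
from scipy.optimize import least_squares
def cam(c):
    m=camera_model(c); q=m['orientation']; Rm=R.from_quat([q[1],q[2],q[3],q[0]]).as_matrix()
    return m, Rm, 240/np.tan(np.radians(m['vfov'])/2)
def proj(c,P):
    m,Rm,f=cam(c); p=(np.atleast_2d(P)-m['origin'])@Rm
    return np.c_[m['cx']+f*p[:,0]/-p[:,2], m['cy']-f*p[:,1]/-p[:,2]]
def ray(c,uv,z):
    m,Rm,f=cam(c); d=Rm@np.array([(uv[0]-m['cx'])/f,-(uv[1]-m['cy'])/f,-1]); o=m['origin']
    return o+d*(z-o[2])/d[2]
def f2w(p,P):
    P=np.atleast_2d(P).astype(float)/1000; c,s=np.cos(p[2]),np.sin(p[2])
    return np.c_[p[0]+c*P[:,0]-s*P[:,1], p[1]+s*P[:,0]+c*P[:,1], P[:,2]]
E
python3 - <<'E'
from h import *
obs=[("top",(277.6,347.6),(-155,82,12)),("top",(368,325),(-155,-82,12)),("scene",(422.2,255.3),(-155,-82,12)),("scene",(399.7,337.5),(-155,82,12)),
("top",(314.7,291.2),(-77,0,98)),("scene",(366.2,240.5),(-77,0,98)),
("top",(281,341.9),(-147,74,12.5)),("top",(362.4,321.3),(-147,-74,12.5)),("scene",(415.4,257),(-147,-74,12.5)),("scene",(394,327.6),(-147,74,12.5))]
x0=None
def res(p): return np.concatenate([(proj(c,f2w(p,P))[0]-u) for c,u,P in obs])
s=least_squares(res,[0.6,0.25,0.2],loss='soft_l1'); print(s.x,np.round(res(s.x).reshape(-1,2),1).tolist())
np.save("fix.npy",s.x)
for n,c in (("transformer","top"),("transformer","scene"),("reel","top"),("coil","top"),("small","top")):
    q={"transformer":"transformer_center","reel":"solder_reel_center","coil":"coil_former_center","small":"small_transformer_center"}[n]
    r=trace(q,c) if n=="transformer" else tip_of(q,c)
    if not r: print(n,c,None);continue
    for r0 in r[:3]:
        if 'mask' in r0:
            import cv2
            rc=cv2.minAreaRect(np.argwhere(r0['mask'])[:,::-1].astype(np.float32)); print(n,c,r0['conf'],r0['xy'],rc, ray(c,r0['xy'],.04))
        else: print(n,r0['conf'],ray(c,r0['xy'],.015))
print(ray("top",(319.0,307.4),.026))
E
```

```text
[0.58580278 0.26214593 0.219974  ] [[-1.9, 0.6], [0.8, 0.0], [0.2, -2.0], [-1.0, -3.3], [-2.0, 0.2], [-2.7, -0.4], [-1.8, 0.6], [0.7, 0.3], [1.0, -1.5], [0.5, 0.5]]
transformer top 0.68 [319.9, 310.5] ((318.3966064453125, 309.24139404296875), (29.339862823486328, 16.89827537536621), 68.19859313964844) [0.47943374 0.23260608 0.04      ]
transformer scene 0.92 [377.2, 273.1] ((379.6389465332031, 275.0385437011719), (38.78901672363281, 21.655609130859375), 9.162347793579102) [0.48542086 0.24464881 0.04      ]
reel 0.55 [0.52583905 0.40892144 0.015     ]
coil 0.53 [0.49669661 0.10792045 0.015     ]
small 0.69 [0.58316201 0.09728191 0.015     ]
small 0.38 [0.48609811 0.23243107 0.015     ]
[0.48440176 0.23352723 0.026     ]
```

```bash
cat >> h.py <<'E'
import cv2
def overlay(p,c,img,crop,s,out,extra=[]):
    a=cv2.resize(img[crop[1]:crop[3],crop[0]:crop[2]],None,fx=s,fy=s,interpolation=cv2.INTER_CUBIC)
    L=[[(-155,82,12),(-155,-82,12),(125,-82,12),(125,82,12),(-155,82,12)],[(-45,56,95),(-45,-56,95),(-45,-56,24),(-45,56,24),(-45,56,95)],[(-77,42,98),(-77,-42,98)],
    [(42,15,20),(-30,15,20),(-76,30,20)],[(42,-15,20),(-30,-15,20),(-76,-30,20)],[(40,26,24),(40,-26,24),(40,-26,50),(40,26,50),(40,26,24)],[(100,78,100),(100,70,100)],[(100,-78,100),(100,-70,100)]]+extra
    for l in L:
        q=((proj(c,f2w(p,l))+.5-np.array(crop[:2]))*s).astype(int)
        cv2.polylines(a,[q],False,(0,0,255),1)
    cv2.imwrite(out,a)
E
python3 - <<'E'
from h import *
p=np.load("fix.npy")
overlay(p,"top",cv2.imread("pics/a_top.png"),(225,135,385,355),2.7,"pics/c_top.png")
overlay(p,"scene",cv2.imread("pics/a_scene.png"),(195,160,435,345),3.2,"pics/c_scene.png")
E
```

```text
(no output)
```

View pics/c_top.png

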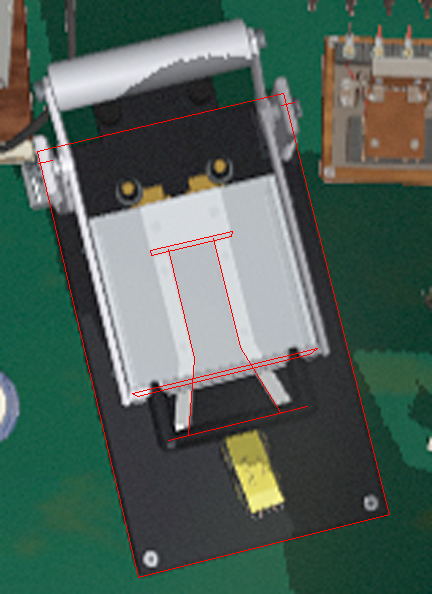

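View pics/c_scene.png

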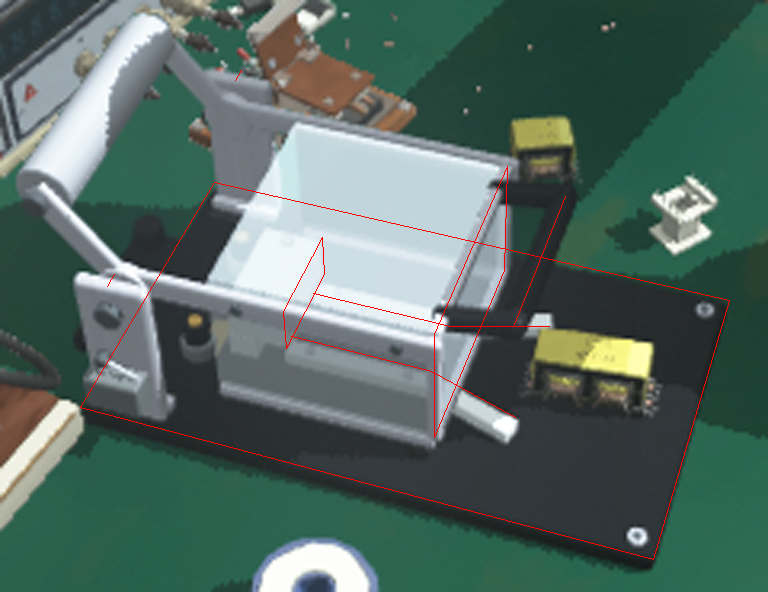

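>>> apply_moves([
  [1,0.045,-0.04,0,4.9],
  [1,0.045,-0.04,0,0],
  [1,0.045,-0.04,0,0],
  [1,0.045,-0.04,0,0],
  [1,0.045,-0.04,0,0],
  [1,0.045,-0.04,0,0],
  [1,0.045,-0.04,0,0],
  [1,0.045,-0.04,0,0],
], newtons=20)

```text
t: 1.85
tool_pos: [0.466, -0.201, 0.2317]
orientation: [0.0, 0.994, 0.109, 0.0]
force: [1.6, -1.1, -0.1]
finger_gap: -0.0001
```

>>> apply_moves([
  [1,0.007,-0.045,0,0],
  [1,0.007,-0.045,0,0],
  [1,0.007,-0.045,0,0],
  [1,0.007,-0.045,0,0],
  [1,0.007,-0.045,0,0],
  [1,0.007,-0.045,0,0],
  [1,0.007,-0.045,0,0],
  [1,0,0,0,0],
])

```text
t: 2.85
tool_pos: [0.4439, 0.1176, 0.2315]
orientation: [-0.0, 0.994, 0.112, 0.0]
force: [-0.6, -1.4, -0.2]
finger_gap: -0.0001
```

```bash
cat >> h.py <<'E'
def rep():
    s=state(); p=np.load("fix.npy"); d=s['tool_pos'][:2]-p[:2]; c,n=np.cos(p[2]),np.sin(p[2])
    q=s['orientation']; r=R.from_quat([q[1],q[2],q[3],q[0]]).as_matrix()
    F=s['force']
    print("t",s['t'],"fix mm",np.round([1000*(c*d[0]+n*d[1]),1000*(-n*d[0]+c*d[1]),1000*s['tool_pos'][2]],1),"yaw",np.arctan2(r[1,0],r[0,0])-p[2],"tilt",r[2,2],"F",np.round([c*F[0]+n*F[1],-n*F[0]+c*F[1],F[2]],2),"gap",s['finger_gap'])
E
python3 -c "
from h import *
rep()"
```

```text
t 2.85 fix mm [-170.1 -110.1  231.5] yaw 0.00414087899632215 tilt -0.9999999271664922 F [-0.86 -1.21 -0.22] gap -0.00012472634949175511
```

>>> apply_moves([
  [1,0.012,-0.028,0.03,0],
  [1,0.012,-0.028,0.03,0],
  [1,0.013,-0.027,0.03,0],
  [1,0.013,-0.027,0.03,0],
  [1,0,0,0.026,0],
  [1,0,0,0,0],
])

```text
t: 3.6
tool_pos: [0.4677, 0.2323, 0.0828]
orientation: [0.001, 0.994, 0.109, -0.003]
force: [-1.2, 0.1, 0.9]
finger_gap: -0.0001
```

```bash
python3 -c "
from h import *
rep()
for c in ('top','scene'): cv2.imwrite(f'pics/d_{c}.png',read_camera(c)[:,:,::-1])
a=cv2.imread('pics/d_scene.png')[160:345,195:435]; cv2.imwrite('pics/d_s.png',cv2.resize(a,None,fx=3.2,fy=3.2,interpolation=cv2.INTER_CUBIC))"
```

```text
t 3.6 fix mm [-121.8   -3.4   82.8] yaw -0.0012542350653798606 tilt -0.9999841321464841 F [-1.13  0.35  0.88] gap -7.279393576262631e-05
```

View pics/d_s.png

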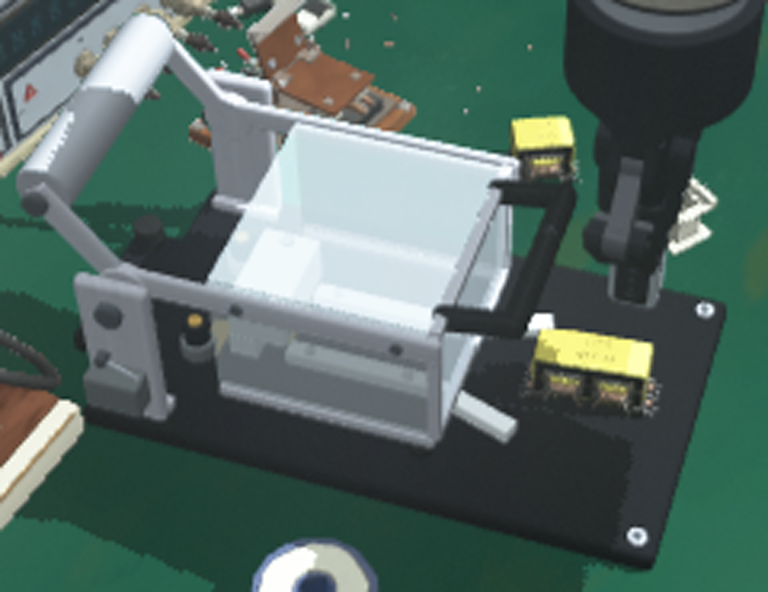

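>>> apply_moves([
  [1,0.01,0,0,0],
  [1,0.008,0,0,0],
  [1,0.004,0,0,0],
  [1,0.002,0,0,0],
  [1,0,0,0,0],
])

```text
t: 4.32
tool_pos: [0.4927, 0.2389, 0.0852]
orientation: [0.0, 0.994, 0.109, -0.0]
force: [-0.2, -0.8, 0.4]
finger_gap: -0.0001
```

```bash
python3 -c "
from h import *
rep()"
```

```text
t 4.325 fix mm [-96.   -2.4  85.2] yaw -0.0006733128537524113 tilt -0.9999999794820379 F [-0.39 -0.75  0.36] gap -6.00220354107975e-05
```

>>> apply_moves([
  [1,0.001,0,0,0],
  [1,0.001,0,0,0],
  [1,0.001,0,0,0],
  [1,0.001,0,0,0],
])

```text
t: 4.82
tool_pos: [0.4941, 0.2393, 0.085]
orientation: [0.001, 0.994, 0.11, -0.003]
force: [-10.1, -3.4, 8.0]
finger_gap: 0.0003
```

```bash
python3 -c "
from h import *
rep()"
```

```text
t 4.825 fix mm [-94.4  -2.3  85. ] yaw -0.0004553246572871483 tilt -0.9999753563134645 F [-10.6   -1.08   8.05] gap 0.0002689150432873584
```

>>> apply_moves([
  [1,0.0,0,-0.002,0],
  [1,0,0,-0.002,0],
  [1,0.0005,0,-0.002,0],
])

```text
t: 5.2
tool_pos: [0.4944, 0.2393, 0.0895]
orientation: [0.0, 0.994, 0.11, -0.003]
force: [-7.5, -1.3, -1.1]
finger_gap: -0.0002
```

```bash
python3 -c "
from h import *
rep()"
```

```text
t 5.2 fix mm [-94.2  -2.3  89.5] yaw -0.0004969283463860386 tilt -0.9999770933517217 F [-7.58  0.33 -1.06] gap -0.00019311847076310064
```

>>> apply_moves([
  [1,0.0005,0,-0.002,0],
  [1,0.0003,0,-0.002,0],
  [1,0.0003,0,-0.003,0],
  [1,0.0003,0,-0.003,0],
])

```text
t: 5.7
tool_pos: [0.4956, 0.2396, 0.0994]
orientation: [0.001, 0.994, 0.11, -0.004]
force: [-7.3, -0.3, -2.7]
finger_gap: 0.0003
```

```bash
python3 -c "
from h import *
rep()
cv2.imwrite('pics/e.png',cv2.resize(read_camera('scene')[160:345,195:435,::-1],None,fx=3.2,fy=3.2,interpolation=cv2.INTER_CUBIC))"
```

```text
t 5.7 fix mm [-93.   -2.3  99.4] yaw -0.00048554811483275673 tilt -0.9999722631816874 F [-7.14  1.29 -2.69] gap 0.0003425538887481969
```

View pics/e.png

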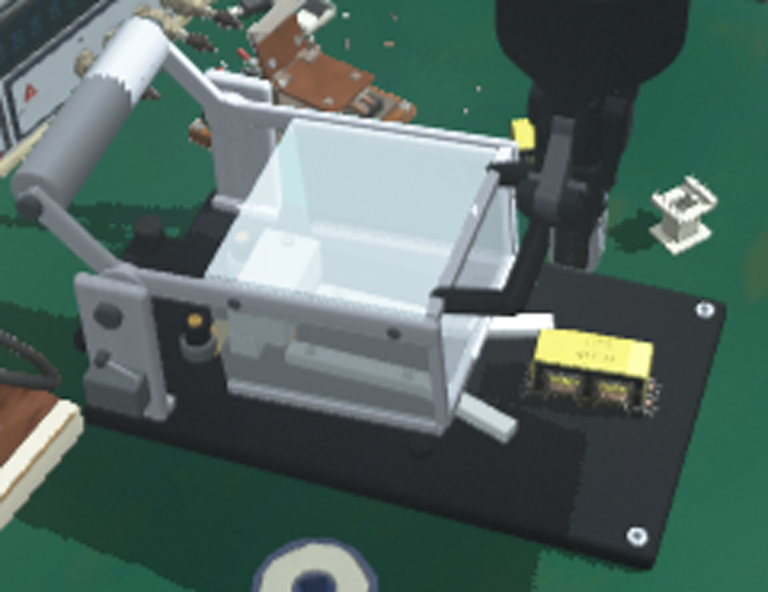

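>>> apply_moves([
  [1,0.0006,0,-0.003,0],
  [1,0.0006,0,-0.003,0],
  [1,0.0007,0,-0.003,0],
  [1,0.0007,0,-0.003,0],
  [1,0.0008,0,-0.003,0],
  [1,0.0009,0,-0.003,0],
  [1,0.0009,0,-0.003,0],
])

```text
t: 6.62
tool_pos: [0.4998, 0.2406, 0.1203]
orientation: [0.001, 0.994, 0.11, -0.005]
force: [-11.1, -3.8, 0.7]
finger_gap: 0.0003
```

```bash
python3 -c "
from h import *
rep()"
```

```text
t 6.625 fix mm [-88.6  -2.3 120.3] yaw -0.0003651653939901467 tilt -0.9999491396951298 F [-11.67  -1.33   0.71] gap 0.00034612000983939167
```

>>> apply_moves([
  [1,0.0011,0,-0.0042,0],
  [1,0.0013,0,-0.0042,0],
  [1,0.0014,0,-0.0042,0],
  [1,0.0015,0,-0.0041,0],
  [1,0.0017,0,-0.0041,0],
  [1,0.0018,0,-0.0041,0],
  [1,0.0019,0,-0.004,0],
  [1,0.0019,0,-0.004,0],
])

```text
t: 7.62
tool_pos: [0.5122, 0.2433, 0.1542]
orientation: [0.001, 0.994, 0.11, -0.005]
force: [-12.7, -3.8, 4.8]
finger_gap: -0.0001
```

```bash
python3 -c "
from h import *
rep()
cv2.imwrite('pics/f.png',cv2.resize(read_camera('scene')[100:345,195:435,::-1],None,fx=2.4,fy=2.4,interpolation=cv2.INTER_CUBIC))"
```

```text
t 7.625 fix mm [-76.   -2.3 154.2] yaw -0.0002645713514612402 tilt -0.9999456541335099 F [-13.2   -0.91   4.77] gap -0.00013170047241054954
```

View pics/f.png

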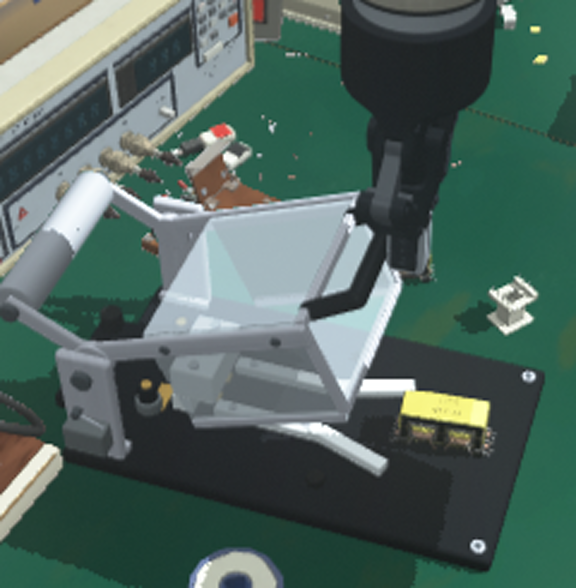

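>>> apply_moves([
  [1,0.001,0,-0.0045,0],
  [1,0.0018,0,-0.0045,0],
  [1,0.002,0,-0.0045,0],
  [1,0.0022,0,-0.0042,0],
  [1,0.0024,0,-0.004,0],
  [1,0.0025,0,-0.004,0],
])

```text
t: 8.43
tool_pos: [0.5277, 0.2468, 0.1813]
orientation: [-0.0, 0.994, 0.109, 0.0]
force: [-2.3, 0.3, 0.2]
finger_gap: 0.0001
```

```bash
python3 -c "
from h import *
rep()"
```

```text
t 8.425 fix mm [-60.   -2.3 181.3] yaw -0.0006719040154888334 tilt -0.9999997726658472 F [-2.21  0.81  0.21] gap 9.26071354389607e-05
```

>>> apply_moves([
  [1,0.003,0,-0.0034,0],
  [1,0.0032,0,-0.0034,0],
  [1,0.0035,0,-0.0034,0],
  [1,0.0036,0,-0.0034,0],
  [1,0.0037,0,-0.0034,0],
  [1,0.0039,0,-0.0033,0],
  [1,0.004,0,-0.0033,0],
  [1,0.004,0,-0.0033,0],
])

```text
t: 9.43
tool_pos: [0.5563, 0.2529, 0.2082]
orientation: [0.0, 0.994, 0.109, 0.001]
force: [-1.7, -0.8, 1.5]
finger_gap: 0.0
```

```bash
python3 -c "
from h import *
rep()
cv2.imwrite('pics/g.png',cv2.resize(read_camera('scene')[60:345,195:435,::-1],None,fx=2,fy=2,interpolation=cv2.INTER_CUBIC))"
```

```text
t 9.425 fix mm [-30.8  -2.5 208.2] yaw -0.0008173797975946917 tilt -0.9999993163745496 F [-1.83 -0.37  1.45] gap 3.65334641965863e-05
```

View pics/g.png

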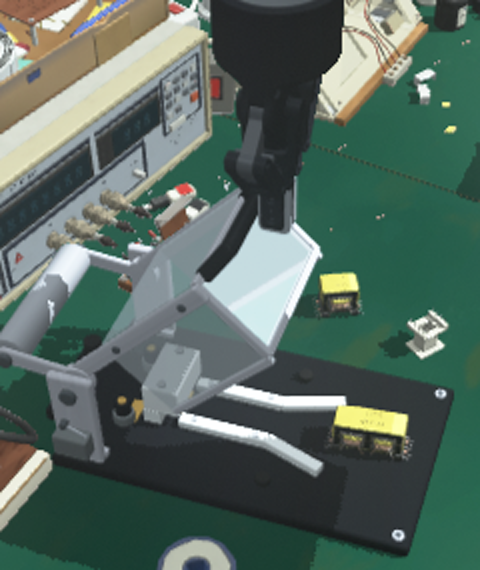

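>>> apply_moves([
  [1,0.0042,0,-0.003,0],
  [1,0.0044,0,-0.003,0],
  [1,0.0045,0,-0.003,0],
  [1,0.0046,0,-0.0028,0],
  [1,0.0047,0,-0.0028,0],
  [1,0.0048,0,-0.0026,0],
  [1,0.0048,0,-0.0025,0],
  [1,0.0048,0,-0.0025,0],
])

```text
t: 10.48
tool_pos: [0.5919, 0.261, 0.2301]
orientation: [-0.0, 0.994, 0.109, 0.0]
force: [0.6, -0.5, 0.9]
finger_gap: 0.0002
```

```bash
python3 -c "
from h import *
rep()
cv2.imwrite('pics/i.png',cv2.resize(read_camera('scene')[60:345,195:435,::-1],None,fx=2,fy=2,interpolation=cv2.INTER_CUBIC))"
```

```text
t 10.475 fix mm [  5.7  -2.4 230.1] yaw -0.0006818308677984108 tilt -0.999999987049844 F [ 0.44 -0.66  0.86] gap 0.0002226503655517853
```

View pics/i.png

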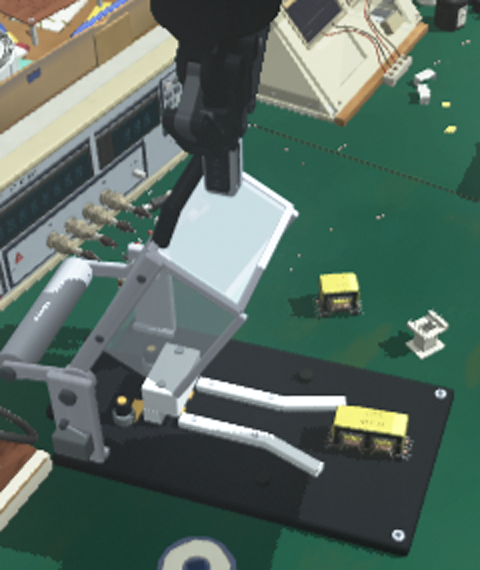

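>>> apply_moves([
  [1,-0.005,0,-0.008,0],
  [1,-0.01,0,-0.008,0],
  [1,-0.02,0,-0.004,0],
  [1,-0.025,0,0,0],
  [1,-0.025,0,0,0],
  [1,-0.025,0,0,0],
  [1,-0.025,0,0,0],
  [1,-0.025,0,0,0],
])

```text
t: 11.52
tool_pos: [0.434, 0.2259, 0.2507]
orientation: [-0.0, 0.994, 0.109, 0.001]
force: [-0.0, 0.5, 0.6]
finger_gap: 0.0
```

>>> apply_moves([
  [1,-0.015,0,0,0],
  [1,-0.01,0,0,0],
  [1,0,0,0,0],
  [1,0,0,0,0],
  [1,0,0,0,0],
])

```text
t: 12.15
tool_pos: [0.4112, 0.2207, 0.2499]
orientation: [0.0, 0.994, 0.109, -0.0]
force: [0.1, -0.9, -0.3]
finger_gap: -0.0001
```

```bash
python3 -c "
from h import *
rep()
s=read_camera('scene')[:,:,::-1].copy();t=read_camera('top')[:,:,::-1].copy()
cv2.imwrite('pics/j_top.png',t)
cv2.imwrite('pics/j.png',cv2.resize(s[60:345,195:435],None,fx=2,fy=2,interpolation=cv2.INTER_CUBIC))
overlay(np.load('fix.npy'),'top',t,(225,135,385,355),2.7,'pics/j_t.png')
p=np.load('fix.npy')
for c in('top','scene'):
  for f in (tip_of,):
    for q in('transformer_center','track_end'):
      r=f(q,c)
      for r0 in r[:2]:
        w=ray(c,r0['xy'],.026)[:2]-p[:2]; print(c,q,r0['conf'],r0['xy'],np.cos(p[2])*w[0]+np.sin(p[2])*w[1],-np.sin(p[2])*w[0]+np.cos(p[2])*w[1])
"
```

```text
t 12.15 fix mm [-179.4   -2.3  249.9] yaw -0.0008254555214791404 tilt -0.9999999664099606 F [-0.05 -0.88 -0.3 ] gap -7.990320653525005e-05
top transformer_center 0.84 [322.0, 305.9] -0.10396215737829488 -0.011349897779698893
top track_end 0.63 [298.2, 226.9] 0.036647806507948945 -0.003971990226855098
scene transformer_center 0.61 [377.4, 272.5] -0.09938127083844518 -0.00841460550211746
scene track_end 0.61 [290.0, 256.0] 0.03984247467991487 0.0007509240676577857
```

View pics/j.png

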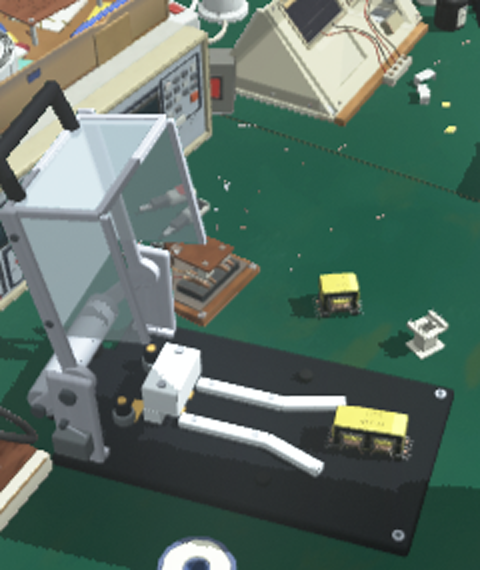

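View pics/j_t.png

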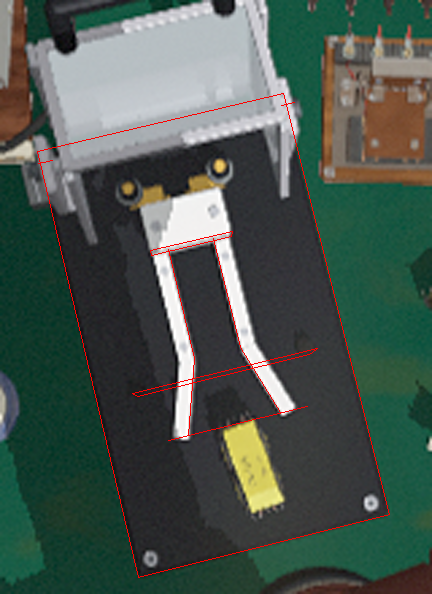

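```bash
python3 -c "
from h import *
p=np.load('fix.npy')
for u in [(222,427),(250,417),(253,515),(284,500)]:
  w=ray('top',np.array(u)/2.7+[225,135],.04)[:2]-p[:2]; print(np.round(1000*np.array([np.cos(p[2])*w[0]+np.sin(p[2])*w[1],-np.sin(p[2])*w[0]+np.cos(p[2])*w[1]]),1))
"
```

```text
[-77.2   8.1]
[-75.3 -10.3]
[-134.3    2.4]
[-129.9  -18.4]
```

>>> apply_moves([
  [1,0,0.001,0.03,0],
  [1,0,0.001,0.04,0],
  [1,0,0,0.04,0],
  [1,0,0,0.04,0],
  [1,0,0,0.04,0],
  [1,0,0,0.027,0],
  [1,0,0,0.01,0],
  [1,0,0,0,0],
])

```text
t: 13.45
tool_pos: [0.4113, 0.2187, 0.0229]
orientation: [0.0, 0.994, 0.109, -0.0]
force: [-0.0, -0.2, 0.3]
finger_gap: -0.0001
```

>>> apply_moves([
  [1,0.008,0,0,0],
  [1,0.008,0,0,0],
  [1,0.006,0,0,0],
  [1,0.004,0,0,0],
  [1,0.003,0,0,0],
  [1,0.003,0,0,0],
  [1,0.003,0,0,0],
  [1,0,0,0,0],
])

```text
t: 14.45
tool_pos: [0.4457, 0.2264, 0.023]
orientation: [-0.0, 0.994, 0.109, -0.0]
force: [-0.5, 0.5, -0.0]
finger_gap: -0.0001
```

```bash
cat > look.py <<'E'
import sys
from h import *
n=sys.argv[1]
rep()
s=read_camera('scene')[:,:,::-1].copy();t=read_camera('top')[:,:,::-1].copy()
a=cv2.resize(s[140:345,235:435],None,fx=2,fy=2,interpolation=cv2.INTER_CUBIC)
b=cv2.resize(t[190:355,245:385],None,fx=2.4,fy=2.4,interpolation=cv2.INTER_CUBIC)
h=max(a.shape[0],b.shape[0]); o=np.zeros((h,a.shape[1]+b.shape[1],3),np.uint8); o[:a.shape[0],:a.shape[1]]=a; o[:b.shape[0],a.shape[1]:]=b
cv2.imwrite(f'pics/{n}.png',o)
E
python3 look.py k
```

```text
t 14.45 fix mm [-144.6   -4.3   23. ] yaw -0.0006477845973820451 tilt -0.9999999999354653 F [-0.36  0.57 -0.01] gap -6.185313790531178e-05
```

View pics/k.png

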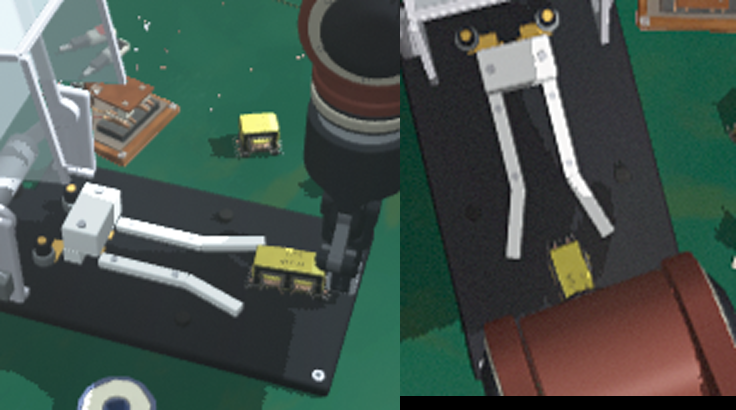

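Finger is just behind the transformer's rear end; push on gently.

>>> apply_moves([
  [1,0.003,0,0,0],
  [1,0.003,0,0,0],
  [1,0.003,0,0,0],
  [1,0.003,0,0,0],
  [1,0.003,0,0,0],
  [1,0.003,0,0,0],
  [1,0.003,0,0,0],
])

```text
t: 15.42
tool_pos: [0.4662, 0.231, 0.023]
orientation: [-0.0, 0.994, 0.109, -0.0]
force: [-1.1, -0.1, 0.1]
finger_gap: -0.0003
```

```bash
python3 look.py l
```

```text
t 15.425 fix mm [-123.5   -4.3   23. ] yaw -0.0006911074754860635 tilt -0.9999999997426069 F [-1.08  0.1   0.12] gap -0.00030305083989952387
```

View pics/l.png

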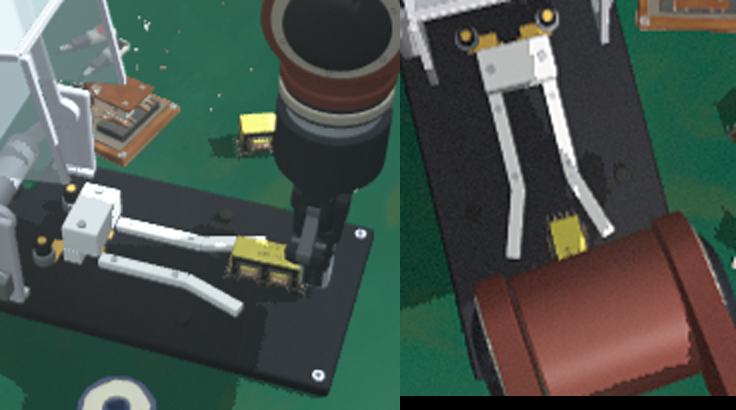

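>>> apply_moves([
  [1,0.003,-0.0005,0,0],
  [1,0.003,-0.0007,0,0],
  [1,0.003,-0.0007,0,0],
  [1,0.003,-0.0007,0,0],
  [1,0.003,-0.0007,0,0],
  [1,0.003,-0.0007,0,0],
  [1,0.003,-0.0005,0,0],
  [1,0.003,0,0,0],
])

```text
t: 16.52
tool_pos: [0.4886, 0.2406, 0.023]
orientation: [0.0, 0.994, 0.109, -0.0]
force: [-1.1, -0.1, -0.9]
finger_gap: 0.0003
```

```bash
python3 look.py m
```

```text
t 16.525 fix mm [-99.5   0.2  23. ] yaw -0.0005819829035613733 tilt -0.9999999974675928 F [-1.15  0.11 -0.92] gap 0.0003333340759133245
```

View pics/m.png

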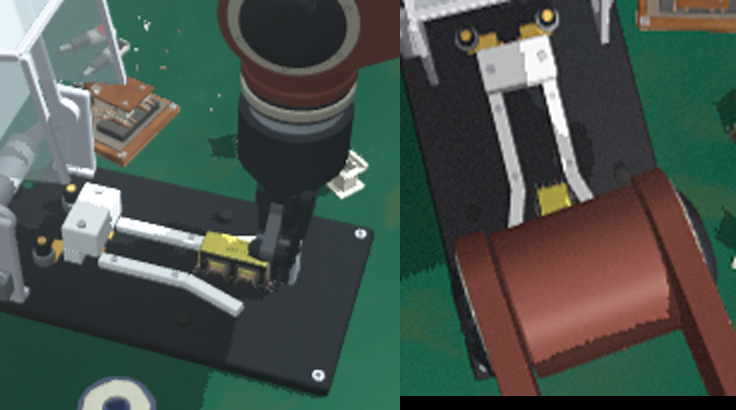

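>>> apply_moves([
  [1,0.003,0,0,0],
  [1,0.003,0,0,0],
  [1,0.003,0,0,0],
  [1,0.003,0,0,0],
  [1,0.003,0,0,0],
  [1,0.003,0,0,0],
])

```text
t: 17.38
tool_pos: [0.5062, 0.2445, 0.023]
orientation: [-0.0, 0.994, 0.109, -0.0]
force: [-0.6, 0.0, -0.3]
finger_gap: -0.0002
```

```bash
python3 look.py n
```

```text
t 17.375 fix mm [-81.5   0.1  23. ] yaw -0.0006772565438681599 tilt -0.9999999997864256 F [-0.61  0.14 -0.33] gap -0.00016710610551474636
```

View pics/n.png

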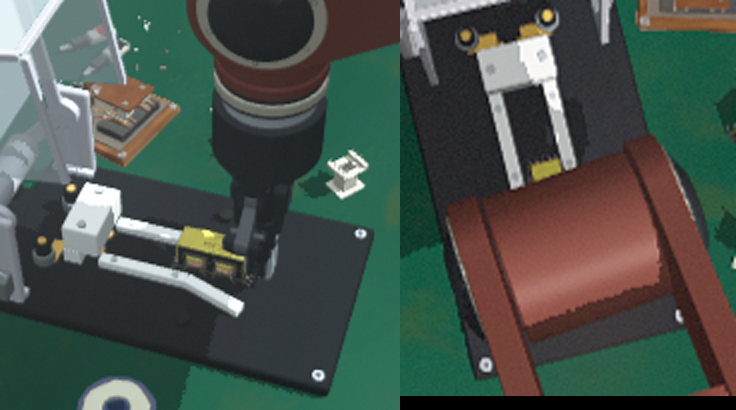

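Entering the straight part centred. Continue.

>>> apply_moves([
  [1,0.003,0,0,0],
  [1,0.003,0,0,0],
  [1,0.003,0,0,0],
  [1,0.003,0,0,0],
  [1,0.003,0,0,0],
  [1,0.003,0,0,0],
])

```text
t: 18.23
tool_pos: [0.5239, 0.2484, 0.023]
orientation: [-0.0, 0.994, 0.109, 0.0]
force: [-1.5, -0.9, 0.1]
finger_gap: 0.0003
```

>>> apply_moves([
  [1,0.003,0,0,0],
  [1,0.003,0,0,0],
  [1,0.003,0,0,0],
  [1,0.003,0,0,0],
  [1,0.003,0,0,0],
])

```text
t: 18.85
tool_pos: [0.5384, 0.2517, 0.023]
orientation: [-0.0, 0.994, 0.109, -0.0]
force: [-0.1, 1.3, 0.3]
finger_gap: 0.0001
```

```bash
python3 look.py o
```

```text
t 18.85 fix mm [-48.5   0.1  23. ] yaw -0.0007334624974979498 tilt -0.9999999968590798 F [0.15 1.31 0.32] gap 0.0001353136000117869
```

View pics/o.png

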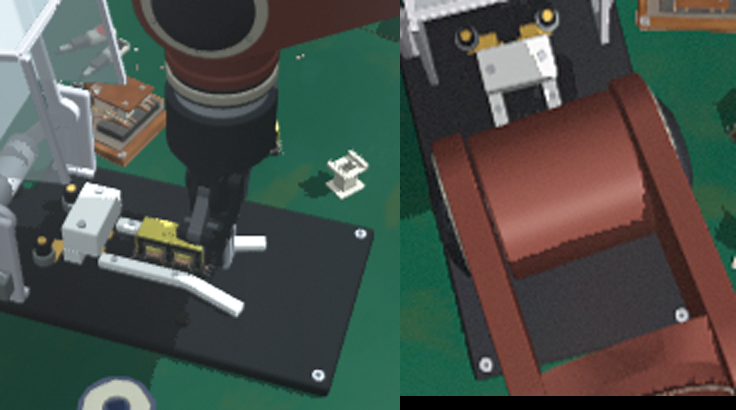

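>>> apply_moves([
  [1,0.003,0,0,0],
  [1,0.003,0,0,0],
  [1,0.003,0,0,0],
  [1,0.003,0,0,0],
  [1,0.002,0,0,0],
  [1,0.002,0,0,0],
])

```text
t: 19.7
tool_pos: [0.554, 0.2551, 0.023]
orientation: [0.0, 0.994, 0.109, -0.0]
force: [-0.0, -0.2, -1.1]
finger_gap: -0.0001
```

>>> apply_moves([
  [1,0.001,0,0,0],
  [1,0.001,0,0,0],
  [1,0.001,0,0,0],
])

```text
t: 20.08
tool_pos: [0.5568, 0.2557, 0.023]
orientation: [0.0, 0.994, 0.109, -0.0]
force: [-0.7, -0.4, 0.4]
finger_gap: 0.0003
```

>>> apply_moves([
  [1,0.001,0,0,0],
  [1,0.001,0,0,0],
])

```text
t: 20.32
tool_pos: [0.5588, 0.2562, 0.023]
orientation: [-0.0, 0.994, 0.109, 0.0]
force: [-0.3, 0.3, 0.2]
finger_gap: 0.0
```

```bash
python3 look.py q
```

```text
t 20.325 fix mm [-27.6   0.1  23. ] yaw -0.0006536255207617025 tilt -0.9999999997748927 F [-0.19  0.37  0.23] gap 3.8858601280506836e-05
```

View pics/q.png

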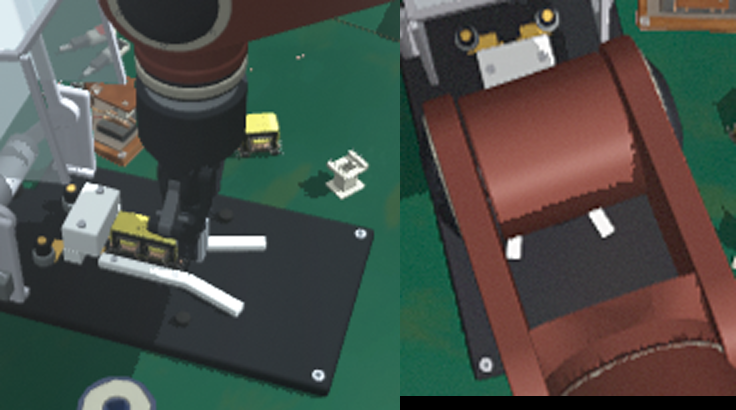

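Nearly at the block; creep on until the force rises.

>>> apply_moves([
  [1,0.001,0,0,0],
  [1,0.001,0,0,0],
])

```text
t: 20.68
tool_pos: [0.5607, 0.2566, 0.023]
orientation: [-0.0, 0.994, 0.109, -0.0]
force: [-1.9, 0.0, 0.3]
finger_gap: -0.0002
```

>>> apply_moves([
  [1,0.001,0,0,0],
  [1,0.0005,0,0,0],
])

```text
t: 20.92
tool_pos: [0.5622, 0.257, 0.023]
orientation: [-0.0, 0.994, 0.109, -0.0]
force: [-0.6, 0.3, 1.1]
finger_gap: -0.0
```

>>> apply_moves([
  [1,0.0005,0,0,0],
  [1,0.0005,0,0,0],
])

```text
t: 21.18
tool_pos: [0.5627, 0.2571, 0.023]
orientation: [0.0, 0.994, 0.109, -0.001]
force: [-3.7, -0.7, 3.1]
finger_gap: -0.0001
```

>>> apply_moves([
  [1,0.0005,0,0,0],
  [1,0.0003,0,0,0],
  [1,0,0,0,0],
])

```text
t: 21.55
tool_pos: [0.5627, 0.2571, 0.0229]
orientation: [0.0, 0.994, 0.109, -0.002]
force: [-6.7, -1.5, 5.0]
finger_gap: -0.0001
```

```bash
python3 look.py r
```

```text
t 21.55 fix mm [-23.6   0.1  22.9] yaw -0.000539259468337272 tilt -0.9999945789863693 F [-6.83  0.03  4.95] gap -6.620048173200034e-05
```

View pics/r.png

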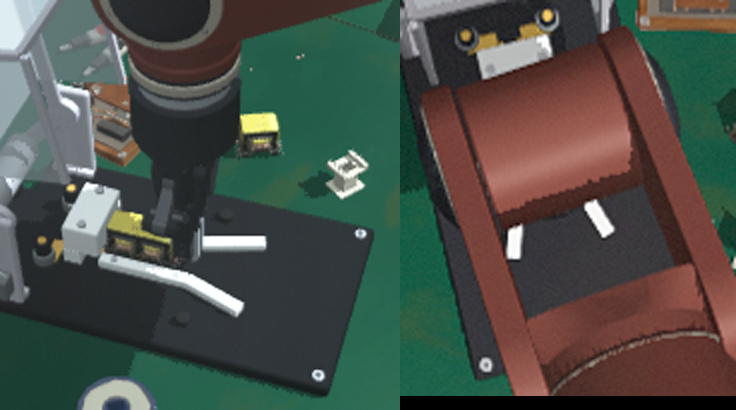

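>>> apply_moves([
  [1,-0.002,0,0,0],
  [1,-0.006,0,0,0],
  [1,-0.015,0,0,0],
  [1,-0.025,0,0,0],
  [1,-0.03,0,0,0],
  [1,-0.03,0,-0.01,0],
  [1,-0.03,0,-0.03,0],
  [1,-0.03,0,-0.04,0],
])

```text
t: 22.65
tool_pos: [0.3973, 0.22, 0.1023]
orientation: [0.0, 0.994, 0.109, -0.001]
force: [0.4, -0.6, 0.4]
finger_gap: 0.0003
```

>>> apply_moves([
  [1,-0.01,0.04,-0.02,0],
  [1,0,0.04,-0.02,0],
  [1,0,0.04,-0.02,0],
  [1,0,0.04,0,0],
  [1,0,0.02,0,0],
  [1,0,0,0,0],
])

```text
t: 23.4
tool_pos: [0.4289, 0.0421, 0.1627]
orientation: [-0.0, 0.994, 0.108, 0.0]
force: [0.6, 0.6, 0.2]
finger_gap: -0.0001
```

```bash
python3 look.py s; python3 -c "
from h import *
p=np.load('fix.npy')
for c in('top','scene'):
  im=read_camera(c)[:,:,::-1].copy(); cv2.imwrite(f'pics/s_{c}.png',im)
  for q in('transformer_center',):
      for r0 in tip_of(q,c)[:2]:
        w=ray(c,r0['xy'],.026)[:2]-p[:2]; print(c,q,r0['conf'],r0['xy'],np.cos(p[2])*w[0]+np.sin(p[2])*w[1],-np.sin(p[2])*w[0]+np.cos(p[2])*w[1])
ex=[[(40,12,40),(-12,12,40),(-12,-12,40),(40,-12,40)]]
overlay(p,'top',cv2.imread('pics/s_top.png'),(255,190,355,300),5,'pics/s_t.png',ex)
"
```

```text
t 23.4 fix mm [-201.2 -180.5  162.7] yaw -0.0032916559540985546 tilt -0.9999999805111797 F [0.72 0.5  0.24] gap -0.00011119891699879594
top transformer_center 0.83 [303.4, 238.3] 0.01541791732435398 -0.007989403851259838
scene transformer_center 0.83 [304.2, 261.6] 0.014519906195496363 0.005004709528957189
```

View pics/s.png

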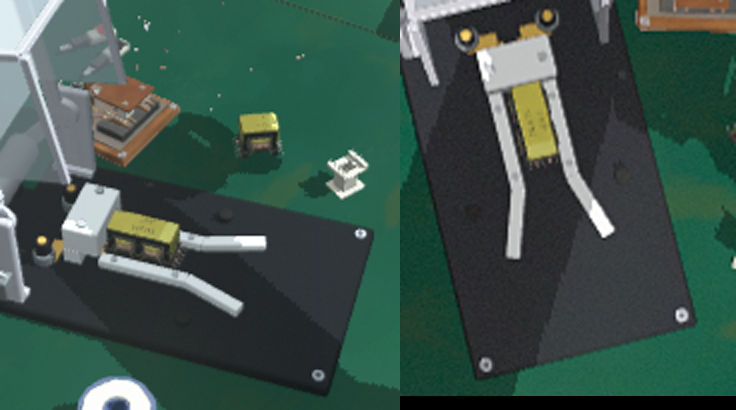

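View pics/s_t.png

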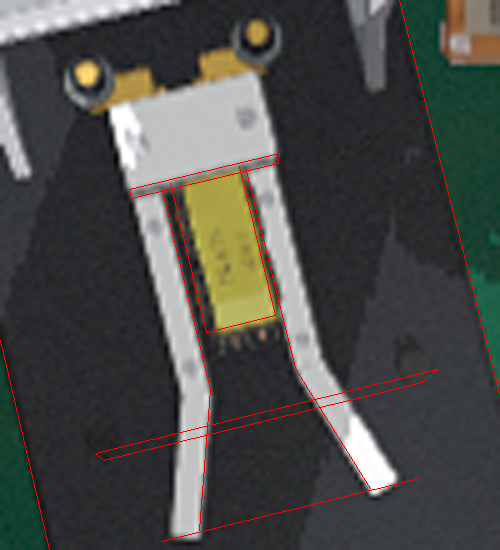

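```bash
python3 -c "
from bench import *
print(finish_job())"
```

```text
the job is handed in; nothing more can be done
None
```

The guard is up and standing on its own, the transformer is home against the contact block, and the job is handed in; no verdict came back.

- **Guard:** I pushed the handle up from the front with the shut fingertips, along its arc and past the balance point. It then tipped back by itself. Measured force in this phase stayed under about 15 N at the readings. The last pictures show it still raised.
- **Transformer:** I pushed it from behind with the shut fingertips, just above rail height, which straightened it as it went in. It stopped dead against the block with about 7 N on the fingers. I then backed the arm off, and at hand-in the force readings were within the sensor's noise.
- **Position check:** Laying the expected home outline over the last top picture, the transformer agrees to about 1 mm and lies between the rails. The networks put x at 14.5 to 15.4 mm, where home is 14 mm.
- **Disagreement:** For y the networks gave -8 mm from the top camera and +5 mm from the scene camera. These contradict each other. I trusted the rails and the overlay, which put it within about 1 mm of the centre line.
- **Bystanders:** The arm stayed clear of them. The small transformer and coil former look unmoved in the pictures. The reel was only partly in the last views, and I did not measure any of them again at the end.

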